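Load the book-mending carrier and lift it level

ROBOT

A 6-joint arm with a two-finger parallel gripper is mounted at the origin on the work surface. World frame = base frame: x ahead of the robot, y to its left, z up, the work surface at z = 0. Lengths are in mm, angles in rad, forces in N, time in s.
With the tool pointing down it reaches from about 275 to 1000 mm from the base axis. Payload 8.4 kg.
Tool frame: the origin (TCP) lies between the finger pads; the fingertips stand 22 mm ahead of it and the grasp point (between the pads) lies 3 mm ahead of it (r.nose_length is the z of the fingertips in the tool frame, in mm); z points along the fingers, y is the line along which they close (so a half turn about z gives the same grasp; the last joint's range is limited). The gripper opens to 85 mm and grips with 20 to 120 N. Pads are 22 mm wide; open, the fingers measure 114 mm over their backs; the gripper's body (76 mm by 85 mm) begins 54 mm behind the grasp point. The pads swing forward as they close: fully open they stand 13 mm farther back than shut.
Start: joints at [-1.313, 0.353, 1.633, -0, 1.155, -0.002], TCP at [160.553, -604.029, 253.281] pointing down, gripper open.
Joint ranges: [-2.63, 2.63], [-0.92, 2.1], [0.06, 2.66], [-1.3, 4.44], [0, 2.69], [-3.02, 3.02]. Speed limits (rad/s): [2.22, 2.22, 2.79, 3.14, 3.14, 3.14].

INTERFACE

Orientations are given as [roll, pitch, yaw] about the fixed x, y, z axes, in that order (R = Rz(yaw) Ry(pitch) Rx(roll)).
In Python, from rig import r gives the robot as it stands.
- The arm moves only by the shell command python3 steer.py 'ROWS' [FORCE]. ROWS is rows parted by semicolons, their numbers by spaces, 1 to 5 of them, each of 7 numbers: a rotation vector rx, ry, rz in rad, then dx, dy, dz in mm, then the opening from 0.0 (shut) to 1.0 (fully open); each row shifts and turns the commanded pose from where the row before left it, along the tool's axes as they then stand; what a row does not reach is not made up. A row lasts 1/12 s, in which the tool goes at most 41.7 mm and 0.125 rad, less where a joint would pass 70% of its speed; a pose out of reach is approached as far as the arm can. The fingers move at their own pace and stop on an object; FORCE is the grip in N (left out, the last holds). Time passes only in rows, so rows that do not move let the fingers close. It prints the time, the measured TCP pose, the force, the opening and the grip force at its end.
- r.sense(): the state, without advancing time (a new reading comes with each control period).
- r.grab_frame(name): name is "scene" or "top"; returns the picture (420x560x3 uint8, red, green, blue); there is no depth.
- r.camera_params(name): a dict with "fx", "fy", "cx", "cy" (pixels), "rvec" (rotation vector, rad) and "tvec" (3), from world to camera coordinates, as OpenCV has them. Camera axes: x right, y down, z forward; pixel columns grow to the right and rows downward; lengths in mm; the calibration is good to about 2 mm. A picture is of the moment at which its call begins. camera_params takes no time and is no camera call.
- r.sign_off(): hands the job in; it is judged then, once.
The state is a dict: "clock": time; "qpos": joint angles; "qvel": joint speeds; "joint_efforts": joint torques, N m; "eef_pos": TCP position; "tcp_rot": TCP orientation; "contact_force": force on the tool from outside, world axes, zero at the start; "wrist_torque": the same for the moment, N m; "opening": opening from 0.0 (shut) to 1.0 (fully open); "grasp_force": force on a finger pad.
Only numpy, scipy, OpenCV 4.12 (cv2) and the standard library are available. Lean on these libraries where they do the work, as an engineer would, in place of code of your own. Each camera call takes 0.05 s, during which the arm holds its last target. There are 200 camera calls.

TASK

Put the new roll of book tape on the empty peg of the wooden mending carrier: lower it over the peg and push it right down to the tray floor, without letting it drop, and let go of it. Then take the carrier by its handle bar, lift it about 10 cm clear of the table and finish there while still holding it, level and still, with the rolls and the jar in their places. Never tip the carrier, and leave the date stamp, the book and the pencil cup where they are.

Things in the scene. Friction and masses are not known exactly. Their poses are not given: they have to be found in the camera images.
- carrier: Loose open oak tray, 0.45 kg, 340 long (x) by 150 wide (y), floor 8 thick, walls 30 high. Origin: centre of underside, z up. Two pegs stand on its floor at x = +-100. A handle bar along y crosses the middle on two uprights (40 by 10, 170 high, outside the long walls). Cross-walls at x = +-34, 30 high, bound the middle well with the jar.
- empty_peg (a point): Foot of the bare peg: on its axis at the tray floor (carrier x = -100, y = 0, z = 8 mm). Peg 22 mm in diameter, 40 high, its upper 12 mm tapering to 12 mm diameter. Axes as the carrier's. The tray floor round it is free for at least 61 mm from the axis.
- used_peg (a point): The other peg, the same size, at its foot on the tray floor (x = +100 mm of the carrier); the part-used roll sits on it. Axes as the carrier's.
- handle (a point): Middle of the handle bar, 158 mm above the carrier's underside. Bar 20 mm thick (carrier's x), 26 high, 150 long (carrier's y), free between the uprights; 65 mm of clear space below it down to the jar. Grip it from above, fingers closing along the carrier's x.
- tape_roll: New roll of book tape wound hard on a stiff core, standing on end on the table left or right of the carrier: rigid cylinder 56 mm in diameter, 48 high, with a 26.4 mm through hole along its z, 0.1 kg. Origin: its centre, 24 mm above its underside; same either way up. Fully on the peg its centre is 24 mm above the peg's foot.
- used_roll: A part-used roll of the same tape, already on the other peg: 42 mm diameter, 48 mm high, about 0.06 kg. Origin: its centre.
- paste_jar: Closed paste jar, 48 mm diameter, 72 mm high, about 0.09 kg, loose in the well under the handle. Origin: centre of its underside.
- date_stamp: Bystander: self-inking date stamp standing on the table, 64 by 40 by 86 mm high, on the other side of the carrier from the new roll. Origin: centre of its underside.
- old_book: Bystander: closed hardback lying flat, 230 by 155 by 28 mm, far left. Origin: centre of its underside.
- pencil_cup: Bystander: metal cup of pencils, 76 mm diameter, about 170 mm high with its pencils, far right. Origin: centre of its underside.

How it is judged:
By the outcome, as a careful person would: the job done as asked, in the order asked, and still so for the second after the job is handed in, while the arm keeps its last pose, push and grip.
It also fails if it takes over 54 s, if anything falls off the work surface, if the arm or the gripper's body presses on something with over 40 N, if the wrist force passes 120 N, or if a joint passes its speed limit or range.

## Working session

There is one attempt and no reset: what is moved stays moved. The work goes in short steps, Python scripts to look and compute and a shell command to move; the robot and the scene stay as the last step left them, time stands still between calls to the robot, and variables do not carry over. Pictures are saved under pics/ and viewed, at most 10 in all, crops included, and the job is handed in when it is done.

```bash
ls; mkdir -p pics
python3 - <<'E'
from rig import r
import cv2
for n in("scene","top"):
    cv2.imwrite(f"pics/{n}0.png",r.grab_frame(n)[:,:,::-1]); print(r.camera_params(n))
print(r.sense())
E
```

```text
pics
rig.py
steer.py
{'fx': 467.1016955080824, 'fy': 467.1016955080824, 'cx': 275.29188573219915, 'cy': 213.41665980660085, 'rvec': array([ 0.83991078,  2.31672788, -1.29797335]), 'tvec': array([ 442.79705813,  -59.28087987, 1730.93940152])}
{'fx': 437.9650023750864, 'fy': 437.9650023750864, 'cx': 282.29440915295964, 'cy': 206.15891682103288, 'rvec': array([ 2.17872088, -2.20594005,  0.06685807]), 'tvec': array([ -14.64631642,  562.76648361, 1235.7810971 ])}
{'clock': 0.1, 'qpos': array([-1.31339488e+00,  3.53633867e-01,  1.63405632e+00, -3.78391556e-05,
        1.15522716e+00, -2.37508572e-03]), 'qvel': array([ 0.00080025, -0.00171028, -0.00058776,  0.00157537,  0.00095864,
       -0.00072077]), 'joint_efforts': array([-6.93878610e-04, -6.06359553e+01, -3.42821074e+01, -1.05707559e-04,
        3.84985702e-03,  3.13541960e-06]), 'eef_pos': array([ 160.44054978, -603.63288521,  252.60388228]), 'tcp_rot': array([-3.14026788e+00,  3.14519137e-05,  2.59791849e-01]), 'contact_force': array([-0.10270665,  0.94330843, -0.22415547]), 'wrist_torque': array([0.0268631 , 0.00232617, 0.01420815]), 'grasp_force': 0.0, 'opening': 1.0048682230308652}
```

View pics/scene0.png

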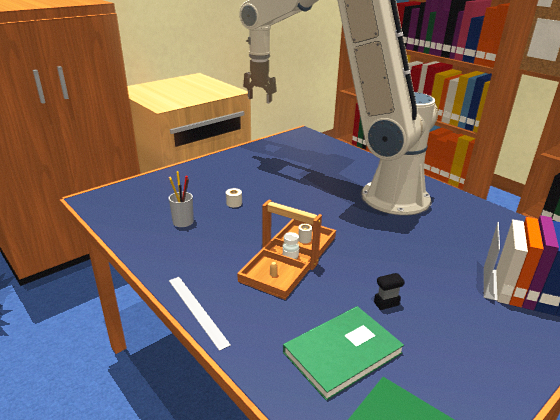

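View pics/top0.png

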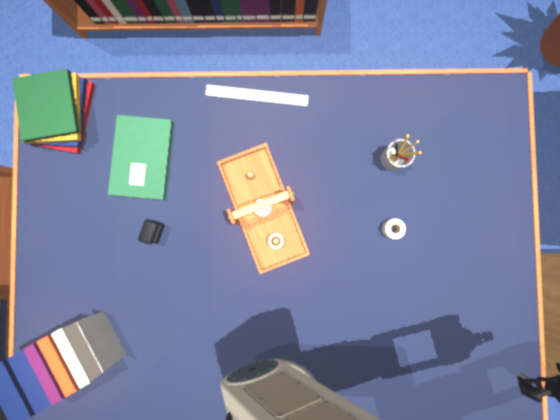

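The top view shows the carrier around (263,208), with the bare peg at (250,175), the used roll at (276,241) and the bar from (230,214) to (291,194). The new roll is at (395,229). Next I'll measure these with colour masks.

```bash
cat > h.py <<'E'
import numpy as np, cv2
from rig import r
def cam(n):
    p=r.camera_params(n); R=cv2.Rodrigues(p["rvec"])[0]
    K=np.array([[p["fx"],0,p["cx"]],[0,p["fy"],p["cy"]],[0,0,1]]); return K,R,p["tvec"]
def plane(n,uv,z):
    K,R,t=cam(n); c=-R.T@t; d=R.T@np.linalg.inv(K)@[uv[0],uv[1],1]; return c+d*(z-c[2])/d[2]
def proj(n,P):
    K,R,t=cam(n); q=K@(R@np.asarray(P,float)+t); return q[:2]/q[2]
E
python3 - <<'E'
from h import *
a=cv2.imread("pics/top0.png"); s=cv2.imread("pics/scene0.png")
def blobs(im,n,x0,y0,x1,y1,f,mn):
    h=cv2.cvtColor(im[y0:y1,x0:x1],cv2.COLOR_BGR2HSV).astype(int)
    m=f(h).astype(np.uint8)
    k,l,st,c=cv2.connectedComponentsWithStats(m)
    for i in range(1,k):
        if st[i,4]>=mn: print(n,st[i]+[x0,y0,0,0,0],c[i]+[x0,y0])
white=lambda h:(h[...,1]<70)&(h[...,2]>140)
blobs(a,"top white",200,120,440,290,white,15)
blobs(s,"scene white",215,180,330,280,white,15)
orange=lambda h:(h[...,0]<25)&(h[...,1]>90)&(h[...,2]>90)
h=cv2.cvtColor(a,cv2.COLOR_BGR2HSV).astype(int)
m=orange(h).astype(np.uint8);m[:130]=0;m[290:]=0;m[:,:200]=0;m[:,330:]=0
c=max(cv2.findContours(m,0,2)[0],key=cv2.contourArea); print(cv2.approxPolyDP(c,4,True)[:,0].tolist())
A=cv2.resize(a[135:285,205:415],None,fx=3.8,fy=3.8,interpolation=cv2.INTER_CUBIC); cv2.imwrite("pics/c1.png",A)
B=cv2.resize(s[185:305,215:345],None,fx=4.8,fy=4.8,interpolation=cv2.INTER_CUBIC); cv2.imwrite("pics/c2.png",B)
E
```

```text
top white [ 202  120  127  166 9962] [266.2992371  193.98855651]
top white [386 133  37  38 509] [401.74263261 152.1237721 ]
top white [233 192  56  26 549] [261.00364299 205.98360656]
top white [382 217  25  23 412] [394.2815534 228.4223301]
top white [268 233  16  17 156] [275.41666667 240.76923077]
scene white [225 188  17  19 243] [233.55555556 197.39917695]
scene white [283 224  29  35 533] [295.39212008 241.18011257]
[[266, 144], [217, 163], [235, 209], [227, 210], [228, 217], [241, 225], [261, 273], [308, 254], [290, 206], [292, 192], [283, 188]]
```

View pics/c1.png

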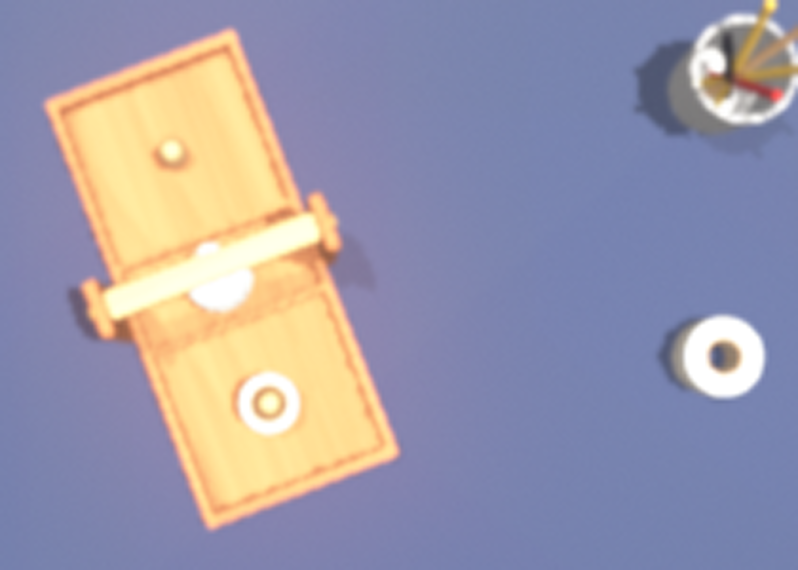

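View pics/c2.png

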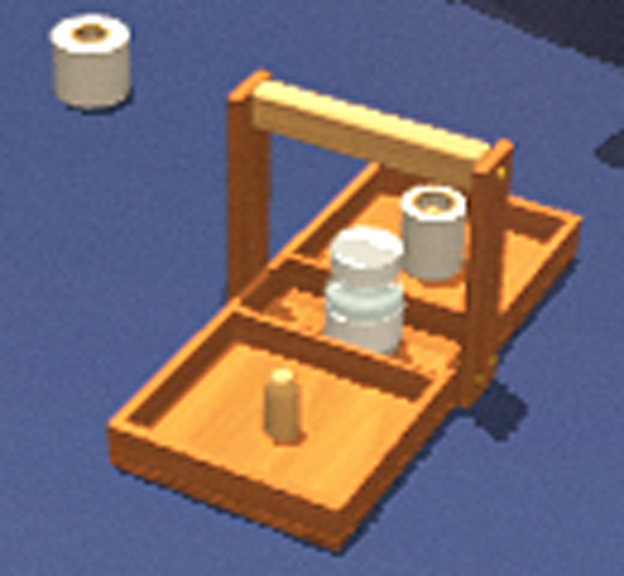

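The crops show the roll standing upright, with its top centre at top-view pixel (395.5,229). The bare peg's tip is at (250,174.5), the bar runs from (233.4,214.7) to (288.7,194.5), and the jar is upright in the well.

Run:
```python
from h import *
np.set_printoptions(precision=1,suppress=True)
f=lambda x,y,z:plane("top",(205+(x+.5)/3.8-.5,135+(y+.5)/3.8-.5),z)
g=lambda x,y,z:plane("scene",(215+(x+.5)/4.8-.5,185+(y+.5)/4.8-.5),z)
cs=[f(*c,32) for c in((235,30),(47,103),(210,527),(398,453))]
print("corners",*cs,"mean",np.mean(cs,0)); 
print("peg T/S",f(171,150,48),g(282,376,48)); print("used T/S",f(268,403,56),g(434,203,56))
print("bar",f(108,303,171),f(318,226,171),"mid",(f(108,303,171)+f(318,226,171))/2)
p,u=f(171,150,48),f(268,403,56); print("mid pegs",(p+u)/2,"yaw(x axis to used)",np.arctan2(*(u-p)[1::-1]),np.linalg.norm(u-p))
b=f(108,303,171)-f(318,226,171);print("bar dir",np.arctan2(b[1],b[0]))
print("roll T/S",f(724,357,48),g(91,34,48))
print("S bar top corners",g(262,84,171),g(493,150,171))
```

```text
corners [743.8  21.2  32. ] [690.3 162.3  32. ] [374.1  43.4  32. ] [426.6 -95.9  32. ] mean [558.7  32.8  32. ]
peg T/S [651.7  68.8  48. ] [649.1  69.3  48. ]
used T/S [465.1  -0.7  56. ] [461.7  -1.   56. ]
bar [534.4 102.2 171. ] [583.5 -36.8 171. ] mid [559.   32.7 171. ]
mid pegs [558.4  34.   52. ] yaw(x axis to used) -2.785308227273984 199.24702811697037
bar dir 1.9108864639106697
roll T/S [ 494.4 -334.6   48. ] [ 491.  -334.8   48. ]
S bar top corners [579.2 -34.8 171. ] [524.9 105.8 171. ]
```

```bash
T="0 0 -0.125 0 0 0 1"
python3 steer.py '0 0 -0.125 0 0 0 1;0 0 -0.125 0 0 0 1;0 0 -0.125 0 0 0 1;0 0 -0.125 0 0 0 1;0 0 -0.125 0 0 0 1' 30
python3 steer.py '0 0 -0.125 0 0 0 1;0 0 -0.125 0 0 0 1;0 0 -0.125 0 0 0 1;0 0 -0.125 0 0 0 1;0 0 -0.125 0 0 0 1'
python3 steer.py '0 0 -0.125 0 0 0 1;0 0 -0.125 0 0 0 1;0 0 -0.125 0 0 0 1;0 0 -0.039 0 0 0 1;0 0 0 0 0 0 1'
cat >> h.py <<'E'
def togo(x,y,z,yaw):
    from scipy.spatial.transform import Rotation as Ro
    s=r.sense(); R=Ro.from_euler("xyz",s["tcp_rot"]); G=Ro.from_euler("xyz",[np.pi,0,yaw])
    print("t",round(s["clock"],2),"d_tool",R.inv().apply(np.array([x,y,z])-s["eef_pos"]).round(1),"rotvec",(R.inv()*G).as_rotvec().round(4),"F",s["contact_force"].round(1),"q",s["qpos"].round(2),"op",round(s["opening"],3),"g",round(s["grasp_force"],1),"p",s["eef_pos"].round(1))
E
python3 -c "
from h import *
togo(493,-334.7,150,1.923)"
```

```text
clock: 0.52
eef_pos: [160.5, -603.8, 252.8]
tcp_rot: [-3.141, -0.0, 0.891]
contact_force: [-0.1, -0.4, 0.1]
opening: 0.999
grasp_force: 0.0
clock: 0.93
eef_pos: [160.5, -603.8, 252.8]
tcp_rot: [-3.141, -0.001, 1.516]
contact_force: [1.0, -0.1, -0.1]
opening: 1.0
grasp_force: 0.0
clock: 1.35
eef_pos: [160.5, -603.8, 252.9]
tcp_rot: [3.142, -0.001, 1.926]
contact_force: [0.5, -0.2, -0.5]
opening: 1.002
grasp_force: 0.0
t 1.35 d_tool [136.7 405.3 103. ] rotvec [ 0.0001 -0.0008  0.0026] F [ 0.5 -0.2 -0.5] q [-1.31  0.35  1.63 -0.    1.16 -1.67] op 1.002 g 0.0 p [ 160.5 -603.8  252.9]
```

```bash
python3 steer.py '0 0 0 4 14 3 1;0 0 0 9 27 7 1;0 0 0 9 27 7 1;0 0 0 9 27 7 1;0 0 0 9 27 7 1' >/dev/null
python3 steer.py '0 0 0 9 27 7 1;0 0 0 9 27 7 1;0 0 0 9 27 7 1;0 0 0 9 27 7 1;0 0 0 9 27 7 1' >/dev/null
python3 steer.py '0 0 0 9 27 7 1;0 0 0 9 27 7 1;0 0 0 9 27 7 1;0 0 0 9 27 7 1;0 0 0 9 27 7 1' >/dev/null
python3 steer.py '0 0 0.003 3 12 2 1;0 0 0 0 0 0 1;0 0 0 0 0 0 1' >/dev/null
python3 - <<'E'
from h import *
togo(493,-334.7,28,1.923)
cv2.imwrite("pics/s1.png",r.grab_frame("scene")[:,:,::-1])
cv2.imwrite("pics/t1.png",r.grab_frame("top")[:,:,::-1])
E
```

```text
t 2.85 d_tool [  4.1   0.8 122. ] rotvec [-0.0006 -0.0004 -0.0015] F [-0.2 -0.4 -0.9] q [-0.6   0.43  1.78 -0.    0.94 -0.95] op 0.997 g 0.0 p [ 493.8 -338.9  150. ]
```

```bash
python3 steer.py '0 0 0 2 0.4 20 1;0 0 0 2 0.4 30 1;0 0 0 0 0 30 1;0 0 0 0 0 20 1;0 0 0 0 0 12 1' >/dev/null
python3 steer.py '0 0 0 0 0 6 1;0 0 0 0 0 0 1' >/dev/null
python3 -c "
from h import *
togo(493,-334.7,32,1.923)"
python3 steer.py '0 0 0 0 0 0 0.8;0 0 0 0 0 0 0.7;0 0 0 0 0 0 0.6;0 0 0 0 0 0 0.5;0 0 0 0 0 0 0.5' 40 
python3 steer.py '0 0 0 0 0 0 0.4;0 0 0 0 0 0 0.4;0 0 0 0 0 0 0.4;0 0 0 0 0 0 0.4' 40
python3 -c "
from h import *
togo(493,-334.7,32,1.923)"
```

```text
t 3.53 d_tool [ 0.9  1.1 -0.3] rotvec [-0.0008 -0.001  -0.0034] F [ 0.4  0.6 -0.1] q [-0.6   0.59  1.84 -0.    0.71 -0.95] op 0.996 g 0.0 p [ 492.2 -335.9   31.7]
clock: 3.95
eef_pos: [493.9, -336.2, 34.0]
tcp_rot: [3.14, 0.002, 1.921]
contact_force: [-0.2, -0.3, 4.6]
opening: 0.638
grasp_force: 42.2
clock: 4.28
eef_pos: [493.9, -336.2, 34.0]
tcp_rot: [3.14, 0.002, 1.921]
contact_force: [-0.9, -1.0, 5.1]
opening: 0.641
grasp_force: 42.2
t 4.28 d_tool [ 1.7 -0.3  1.9] rotvec [ 0.0013  0.0021 -0.0022] F [-0.9 -1.   5.1] q [-0.6   0.59  1.84 -0.    0.71 -0.95] op 0.641 g 42.2 p [ 493.9 -336.2   34. ]
```

```bash
python3 steer.py '0 0 0 0 0 -8 0.4;0 0 0 0 0 -20 0.4;0 0 0 0 0 -30 0.4;0 0 0 0 0 -30 0.4;0 0 0 0 0 -30 0.4' >/dev/null
python3 steer.py '0 0 0 0 0 -30 0.4;0 0 0 0 0 -20 0.4;0 0 0 0 0 -10 0.4;0 0 0 0 0 -4 0.4;0 0 0 0 0 0 0.4'
python3 -c "
from h import *
togo(651,67,210,1.923)"
```

```text
clock: 5.12
eef_pos: [493.2, -335.5, 215.1]
tcp_rot: [3.141, 0.001, 1.921]
contact_force: [-0.4, -0.1, -0.8]
opening: 0.637
grasp_force: 42.5
t 5.12 d_tool [324.  286.3   4.9] rotvec [ 0.0008  0.0011 -0.0021] F [-0.4 -0.1 -0.8] q [-0.6   0.35  1.73  0.    1.06 -0.95] op 0.637 g 42.5 p [ 493.2 -335.5  215.1]
```

```bash
python3 steer.py '0 0 0 7 6 -8 0.4;0 0 0 15 13 -10 0.4;0 0 0 22 19 -10 0.4;0 0 0 22 19 -7 0.4;0 0 0 22 19 0 0.4' >/dev/null
python3 steer.py '0 0 0 22 19 0 0.4;0 0 0 22 19 0 0.4;0 0 0 22 20 0 0.4;0 0 0 22 20 0 0.4;0 0 0 22 20 0 0.4' >/dev/null
python3 steer.py '0 0 0 22 20 0 0.4;0 0 0 22 20 0 0.4;0 0 0 22 20 0 0.4;0 0 0 22 20 0 0.4;0 0 0 20 18 0 0.4' >/dev/null
python3 steer.py '0 0 -0.002 12 9 0 0.4;0 0 0 6 5 0 0.4;0 0 0 0 0 0 0.4;0 0 0 0 0 0 0.4'
python3 - <<'E'
from h import *
togo(651,67,210,1.923)
s=r.grab_frame("scene")[:,:,::-1];t=r.grab_frame("top")[:,:,::-1]
cv2.imwrite("pics/s2.png",s);cv2.imwrite("pics/t2.png",t)
b=cv2.resize(s[130:290,200:350],None,fx=3.6,fy=3.6,interpolation=2)
a=cv2.resize(t[120:280,200:300],None,fx=3.6,fy=3.6,interpolation=2)[:,:250]
cv2.imwrite("pics/c3.png",np.hstack([b,a]))
E
```

```text
clock: 6.7
eef_pos: [650.0, 66.4, 248.7]
tcp_rot: [-3.14, 0.0, 1.923]
contact_force: [0.3, -0.5, -0.3]
opening: 0.636
grasp_force: 42.5
t 6.7 d_tool [ 0.2  1.3 38.7] rotvec [-0.0016  0.0001  0.0003] F [ 0.3 -0.5 -0.3] q [ 0.1   0.4   1.57 -0.    1.17 -0.25] op 0.636 g 42.5 p [650.   66.4 248.7]
```

View pics/c3.png

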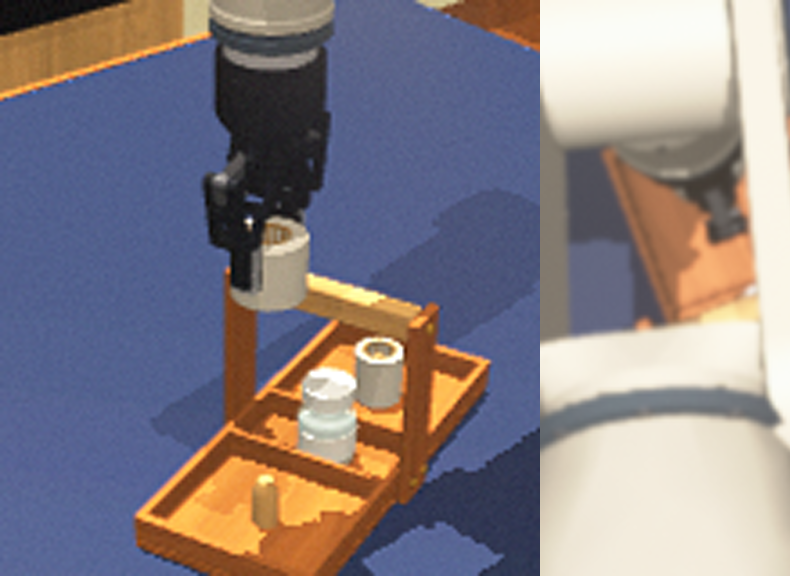

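The roll hangs level in the fingers at crop (269,262), above the bare peg at (264,487). The top view is blocked by the arm. I'll correct by about (0.5, 1.9) mm and lower it until it is just above the peg.

```bash
python3 steer.py '0 0 0 0.5 1.9 10 0.4;0 0 0 0 0 22 0.4;0 0 0 0 0 30 0.4;0 0 0 0 0 30 0.4;0 0 0 0 0 25 0.4' >/dev/null
python3 steer.py '0 0 0 0 0 18 0.4;0 0 0 0 0 10 0.4;0 0 0 0 0 4 0.4;0 0 0 0 0 0 0.4;0 0 0 0 0 0 0.4'
python3 - <<'E'
from h import *
togo(651,67.5,58+8-24+24-24+24,1.923)
s=r.grab_frame("scene")[:,:,::-1]
cv2.imwrite("pics/s3.png",s)
cv2.imwrite("pics/c4.png",cv2.resize(s[200:300,220:340],None,fx=6,fy=6,interpolation=2))
print(proj("scene",[650.8,69,48]), proj("scene",[650.8,69,66]))
E
```

```text
clock: 7.63
eef_pos: [652.9, 67.8, 101.2]
tcp_rot: [3.14, 0.0, 1.922]
contact_force: [0.9, -0.0, -1.2]
opening: 0.639
grasp_force: 42.5
t 7.63 d_tool [ 0.4 -1.9 35.2] rotvec [ 0.0013  0.0003 -0.0007] F [ 0.9 -0.  -1.2] q [ 0.1   0.56  1.67  0.    0.9  -0.25] op 0.639 g 42.5 p [652.9  67.8 101.2]
[272.8204918 263.1209939] [272.92003818 257.88405904]
```

View pics/c4.png

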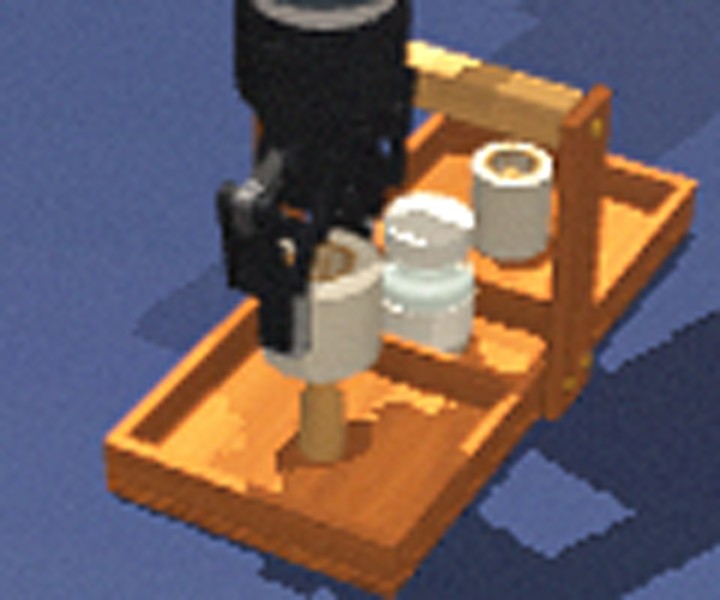

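The roll is centred over the peg: both are at about crop column 322, and the roll's underside is just above the peg tip. I'll lower it gently and watch the force.

```bash
python3 steer.py '0 0 0 0 0 8 0.4;0 0 0 0 0 8 0.4;0 0 0 0 0 4 0.4;0 0 0 0 0 4 0.4;0 0 0 0 0 0 0.4'|grep -E "pos|rot|force"
python3 steer.py '0 0 0 0 0 3 0.4;0 0 0 0 0 3 0.4;0 0 0 0 0 3 0.4;0 0 0 0 0 0 0.4'|grep -E "pos|rot|force"
```

```text
eef_pos: [651.5, 68.0, 75.1]
tcp_rot: [-3.14, -0.0, 1.923]
contact_force: [-0.0, 0.3, -1.3]
grasp_force: 42.5
eef_pos: [651.9, 68.0, 66.6]
tcp_rot: [-3.141, -0.0, 1.923]
contact_force: [0.5, 0.4, -2.4]
grasp_force: 42.5
```

```bash
python3 steer.py '0 0 0 0 0 5 0.4;0 0 0 0 0 5 0.4;0 0 0 0 0 5 0.4;0 0 0 0 0 4 0.4;0 0 0 0 0 0 0.4'|grep -E "pos|rot|force"
python3 steer.py '0 0 0 0 0 2 0.4;0 0 0 0 0 2 0.4;0 0 0 0 0 1 0.4;0 0 0 0 0 0 0.4'|grep -E "pos|rot|force"
```

```text
eef_pos: [651.5, 68.0, 47.0]
tcp_rot: [-3.14, -0.0, 1.923]
contact_force: [0.4, -1.1, -1.5]
grasp_force: 42.5
eef_pos: [652.1, 68.0, 43.1]
tcp_rot: [-3.141, -0.0, 1.923]
contact_force: [-0.0, -0.1, -0.9]
grasp_force: 42.5
```

```bash
python3 steer.py '0 0 0 0 0 1 0.4;0 0 0 0 0 0 0.4'|grep -E "pos|rot|force"
python3 steer.py '0 0 0 0 0 1 0.4;0 0 0 0 0 0 0.4'|grep -E "pos|rot|force"
python3 steer.py '0 0 0 0 0 1 0.4;0 0 0 0 0 0 0.4'|grep -E "pos|rot|force"
```

```text
eef_pos: [652.2, 68.0, 42.2]
tcp_rot: [3.142, -0.0, 1.923]
contact_force: [-0.1, -0.2, 0.1]
grasp_force: 42.5
eef_pos: [652.3, 68.1, 42.0]
tcp_rot: [3.141, -0.0, 1.923]
contact_force: [-2.2, -0.4, 5.3]
grasp_force: 43.0
eef_pos: [652.3, 68.1, 42.0]
tcp_rot: [3.141, 0.0, 1.923]
contact_force: [-6.6, 0.2, 15.2]
grasp_force: 43.9
```

The roll is seated: it stops firmly at 42.0 mm, as predicted. Next I'll release it part-open and retreat.

```bash
python3 steer.py '0 0 0 0 0 0 0.7;0 0 0 0 0 0 0.75;0 0 0 0 0 0 0.8;0 0 0 0 0 0 0.82;0 0 0 0 0 0 0.82'
python3 steer.py '0 0 0 0 0 -5 0.82;0 0 0 0 0 -10 0.82;0 0 0 0 0 -20 0.82;0 0 0 0 0 -30 0.82;0 0 0 0 0 -30 0.82'
python3 steer.py '0 0 0 0 0 -35 0.82;0 0 0 0 0 -35 0.82;0 0 0 0 0 -35 0.82;0 0 0 0 0 -20 1;0 0 0 0 0 -10 1'
python3 steer.py '0 0 0 0 0 0 1;0 0 0 0 0 0 1'>/dev/null
python3 - <<'E'
from h import *
s=r.grab_frame("scene")[:,:,::-1]
cv2.imwrite("pics/s4.png",s)
cv2.imwrite("pics/c5.png",cv2.resize(s[195:300,220:345],None,fx=5.6,fy=5.6,interpolation=2))
togo(558.5,33,230,1.923)
E
```

```text
clock: 10.1
eef_pos: [652.1, 68.0, 40.1]
tcp_rot: [-3.141, -0.0, 1.923]
contact_force: [0.0, -0.7, -0.3]
opening: 0.821
grasp_force: 0.0
clock: 10.52
eef_pos: [651.7, 68.0, 136.5]
tcp_rot: [-3.14, -0.0, 1.923]
contact_force: [0.9, -0.7, -0.2]
opening: 0.819
grasp_force: 0.0
clock: 10.93
eef_pos: [653.6, 68.1, 275.3]
tcp_rot: [3.136, 0.002, 1.923]
contact_force: [-0.2, -0.2, -0.3]
opening: 1.0
grasp_force: 0.0
t 11.15 d_tool [ -0.8 -99.1  39. ] rotvec [-0.002  -0.0005 -0.0002] F [ 0.4 -0.5  0.3] q [ 0.1   0.39  1.55 -0.    1.21 -0.25] op 0.996 g 0.0 p [651.4  67.9 268.8]
```

View pics/c5.png

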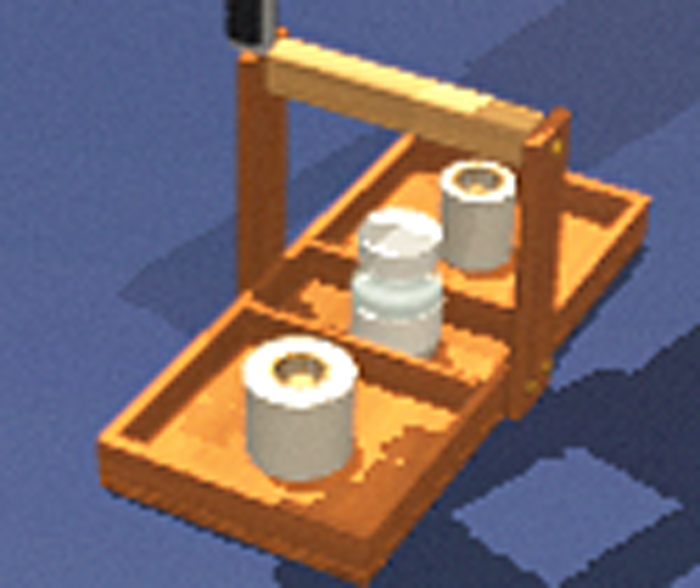

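The new roll sits right down over the peg at crop (300,410), at the height of the used one. The jar is in place. Next I'll go over the handle.

```bash
python3 steer.py '0 0 0 0.5 -20 0 1;0 0 0 0.5 -30 0 1;0 0 0 0 -25 0 1;0 0 0 0 -15 10 1;0 0 0 0 -10 10 1'>/dev/null
python3 steer.py '0 0 0 0 0 20 1;0 0 0 0 0 25 1;0 0 0 0 0 20 1;0 0 0 0 0 14 1;0 0 0 0 0 6 1'>/dev/null
python3 steer.py '-0.002 0 0 0 0 2 1;0 0 0 0 0 0 1;0 0 0 0 0 0 1'
python3 - <<'E'
from h import *
s=r.grab_frame("scene")[:,:,::-1]
cv2.imwrite("pics/s5.png",s)
cv2.imwrite("pics/c6.png",cv2.resize(s[155:300,210:350],None,fx=4,fy=4,interpolation=2))
togo(558.5,33,161,1.923)
E
```

```text
clock: 12.23
eef_pos: [558.2, 34.5, 163.5]
tcp_rot: [3.139, 0.0, 1.923]
contact_force: [-0.0, -0.1, 0.1]
opening: 1.001
grasp_force: 0.0
t 12.28 d_tool [-1.5 -0.5  2.9] rotvec [ 0.0029  0.0003 -0.0001] F [0.1 0.4 0.4] q [ 0.06  0.35  1.86  0.    0.93 -0.29] op 0.998 g 0.0 p [558.4  34.5 163.9]
```

View pics/c6.png

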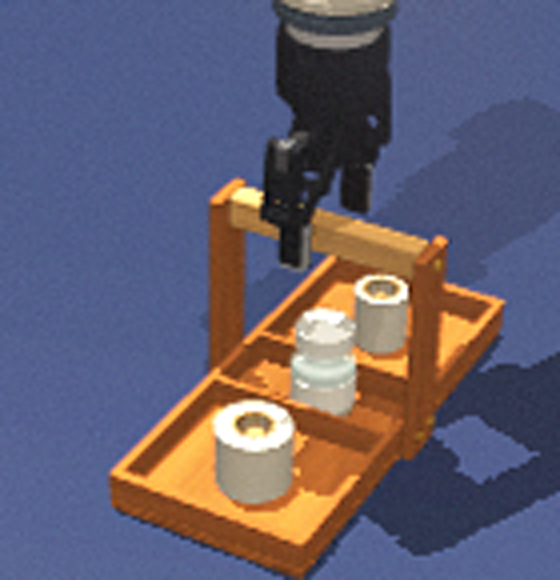

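The fingers straddle the bar near its middle, at crop (293,240) and (355,190). I'll drop 3 mm more and close.

```bash
python3 steer.py '0.002 0 0 -1 0 3 0.8;0 0 0 0 0 0 0.6;0 0 0 0 0 0 0.45;0 0 0 0 0 0 0.35;0 0 0 0 0 0 0.3' 25
python3 steer.py '0 0 0 0 0 0 0.25;0 0 0 0 0 0 0.2;0 0 0 0 0 0 0.15;0 0 0 0 0 0 0.1;0 0 0 0 0 0 0.1' 25
python3 steer.py '0 0 0 0 0 0 0.1;0 0 0 0 0 0 0.1;0 0 0 0 0 0 0.1' 80
```

```text
clock: 12.7
eef_pos: [558.4, 33.5, 160.5]
tcp_rot: [3.141, 0.0, 1.923]
contact_force: [0.1, 0.7, 0.0]
opening: 0.311
grasp_force: 0.0
clock: 13.12
eef_pos: [557.8, 33.4, 160.4]
tcp_rot: [-3.14, -0.0, 1.923]
contact_force: [-4.1, -1.9, 6.4]
opening: 0.229
grasp_force: 26.2
clock: 13.37
eef_pos: [558.0, 33.4, 160.5]
tcp_rot: [-3.141, -0.0, 1.923]
contact_force: [-5.0, -2.0, 6.5]
opening: 0.223
grasp_force: 79.8
```

Gripped (0.223 × 85 ≈ 19 mm). I'll lift slowly, checking after the first bit.

```bash
python3 steer.py '0 0 0 0 0 -1 0.1;0 0 0 0 0 -2 0.1;0 0 0 0 0 -3 0.1;0 0 0 0 0 -4 0.1;0 0 0 0 0 -4 0.1'
python3 steer.py '0 0 0 0 0 -3 0.1;0 0 0 0 0 -2 0.1;0 0 0 0 0 -1 0.1;0 0 0 0 0 0 0.1'
python3 - <<'E'
from h import *
togo(558,33.4,263,1.923); print(r.sense()["wrist_torque"])
s=r.grab_frame("scene")[:,:,::-1]
cv2.imwrite("pics/s6.png",s)
cv2.imwrite("pics/c7.png",cv2.resize(s[155:300,210:350],None,fx=4,fy=4,interpolation=2))
E
```

```text
clock: 13.78
eef_pos: [558.1, 33.6, 174.2]
tcp_rot: [-3.141, -0.0, 1.923]
contact_force: [-0.2, 0.8, -9.3]
opening: 0.222
grasp_force: 78.3
clock: 14.12
eef_pos: [558.5, 33.6, 180.6]
tcp_rot: [3.141, 0.0, 1.923]
contact_force: [0.8, -0.3, -7.7]
opening: 0.225
grasp_force: 78.3
t 14.12 d_tool [ -0.   -0.5 -82.4] rotvec [ 0.0005  0.0001 -0.0002] F [ 0.8 -0.3 -7.7] q [ 0.06  0.33  1.84  0.    0.96 -0.29] op 0.225 g 78.3 p [558.5  33.6 180.6]
[-0.05997817  0.0184444  -0.0022545 ]
```

View pics/c7.png

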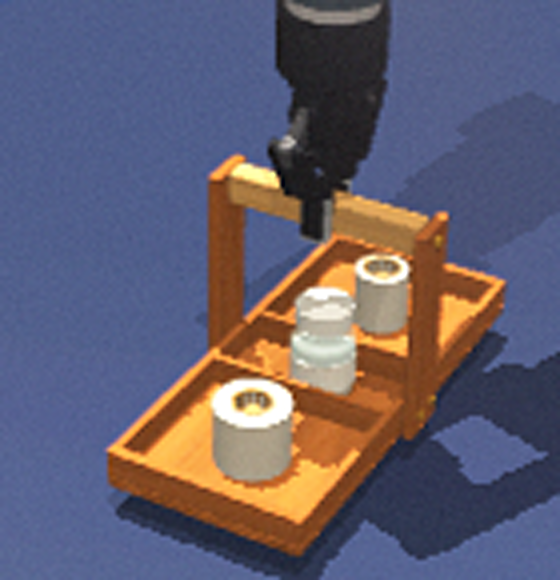

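The carrier is 20 mm up and level with everything in place, and the whole weight (7.7 N) is on the gripper. I'll lift it the remaining 80 mm smoothly.

```bash
python3 steer.py '0 0 0 0 0 -1 0.1;0 0 0 0 0 -3 0.1;0 0 0 0 0 -5 0.1;0 0 0 0 0 -7 0.1;0 0 0 0 0 -8 0.1'>/dev/null
python3 steer.py '0 0 0 0 0 -8 0.1;0 0 0 0 0 -8 0.1;0 0 0 0 0 -8 0.1;0 0 0 0 0 -8 0.1;0 0 0 0 0 -8 0.1'>/dev/null
python3 steer.py '0 0 0 0 0 -7 0.1;0 0 0 0 0 -5 0.1;0 0 0 0 0 -3 0.1;0 0 0 0 0 -1 0.1;0 0 0 0 0 0 0.1'>/dev/null
python3 steer.py '0 0 0 0 0 0 0.1;0 0 0 0 0 0 0.1;0 0 0 0 0 0 0.1;0 0 0 0 0 0 0.1;0 0 0 0 0 0 0.1'
python3 - <<'E'
from h import *
togo(558,33.4,260.5,1.923); print(abs(r.sense()["qvel"]).max())
s=r.grab_frame("scene")[:,:,::-1]
cv2.imwrite("pics/s7.png",s)
E
```

```text
clock: 15.83
eef_pos: [558.3, 33.5, 260.1]
tcp_rot: [-3.141, -0.0, 1.923]
contact_force: [-0.5, 0.3, -7.7]
opening: 0.222
grasp_force: 78.4
t 15.83 d_tool [-0.  -0.3 -0.4] rotvec [-0.0003 -0.0001 -0.0002] F [-0.5  0.3 -7.7] q [ 0.06  0.24  1.77 -0.    1.13 -0.29] op 0.222 g 78.4 p [558.3  33.5 260.1]
0.0014465031264030994
```

View pics/s7.png

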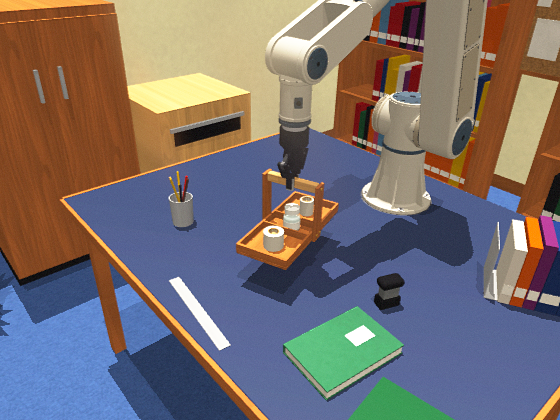

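The carrier hangs level at (290,225), about 100 mm up, with both rolls and the jar in place. The stamp, book and cup have not moved.

```bash
python3 -c "
from rig import r
print(r.sign_off())"
```

```text
the job is handed in; nothing more can be done
None
```

The new roll is pushed right down on its peg, and I handed the job in at 15.9 s with the carrier held level and still about 10 cm above the table, the rolls and jar in place and the bystanders untouched.

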